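Swing out the fold-away hook, lock it and hang up the template

TASK

On the small stand a steel hook is folded flat along the panel: swing it outward and feel gently to and fro for the place, roughly square to the panel, where it drops and locks, without forcing it. Then hang the plywood template that has the eye on the hook by that eye and let go, so that it hangs upright and still. Leave the other template and everything else on the bench where they are.

Things in the scene. Friction and masses are not known exactly. Their poses are not given: they have to be found in the camera images.
- stand: Stand, fixed during a run; origin on the bench under the hook's hinge axis; x points into its panel, y along the panel the way the folded hook points, z up. Plywood panel: face at x = 44 mm, 18 mm thick, y = -60 to 75 mm, top at z = 213 mm. A round steel housing about the hinge axis, radius 38 mm, z = 130 to 186 mm, carries the hook.
- hinge (a point): Point fixed to the stand on the hook's vertical hinge axis, 208 mm above the bench: the height of the bar's centre while unlocked. Axes as the stand.
- hook (a joint): Swing of the hook, rad: 0 = folded along the panel (along stand +y), grows turning outward (anticlockwise from above), 1.57 = square to the panel, stop 2.35. Starts 0 to 0.15; light friction, stays put. The locking place is hidden and varies, 1.25 to 1.9; locked it has about 0.05 play each way. Swung slower than 0.5 rad/s (60 mm/s near its end) it drops in by its weight; faster it may slip past.
- drop (a joint): How far the whole hook has dropped, m: 0 = up, free to swing; 0.008 = dropped and locked, its hub sitting on the housing. Swinging does not lift it out again.
- hook_seat (a point): Middle of the bar's top face, 105 mm from the hinge axis; moves with the hook; x along the bar to the tip, z up. The hook is a dark steel bar 12 wide, 14 high, from a round hub (radius 36) to a tip 160 mm from the axis with an upturned end 11 mm thick, rising 17 mm above the bar's top. Locked, the bar's top is 207 mm above the bench.
- hook_tip (a point): Outer end of the hook at mid height of the bar, 160 mm from the hinge axis; moves with the hook. Folded, the last 85 mm of the bar stand clear beyond the panel's side edge with free space behind, so it can be pushed outward from behind there.
- eye_template: Loose plywood profile template, about 0.25 kg, upright in a slot of the rack: 12 mm thick (x), 100 wide (y), 185 high (z); origin at the middle of its lower edge. It alone has an eye: square hole 46 x 46 mm, z = 95 to 141 mm, centred at y = 0. Above it a solid strip 44 high, 90 wide, to be pinched across the thickness from above. May lean about 0.05 rad in its slot.
- eye_top (a point): Middle of the upper edge of the template's eye, 141 mm above its lower edge, 44 mm below its top edge; moves with the template, axes as the template.
- plain_template: The other loose plywood template, stepped outline, without an eye, 12 x 100 x 150 mm (x, y, z), standing in the other slot. Origin at the middle of its lower edge. To be left alone.
- rack: Wooden block 170 x 120 x 45 mm (x, y, z), fixed during a run, origin at the middle of its underside. Two slots along its y, at x = -55 and +55 mm, 13.5 mm wide, open at the ends and above, their floor 15 mm above the bench; a template must be lifted at least 35 mm to come clear. Which template stands in which slot varies.
- cup: Bystander: loose grey-brown cup, 77 mm wide, 83 mm high, origin under its centre.
- jar: Bystander: loose ochre jar with white lid, 66 mm wide, 105 mm high, origin under its centre.
- tin: Bystander: loose low round white tin, 70 mm wide, 28 mm high, origin under its centre.
- mallet: Bystander: loose rubber mallet lying flat, 269 mm long (its y), 90 mm wide, 62 mm high, origin under its middle.
- collar_mould: Bystander: loose round plaster collar, 128 mm wide, 80 mm high, origin under its centre.
- tape: Bystander: loose roll of tape lying flat, 98 mm wide, 25 mm high, origin under its centre.
Not all that is in view belongs to the job. Leave any red look-alike of the eye_template alone.

How it is judged (in metres and radians):
On the way, in this order (a step that is already met when the one before it is completed fails the run):
1. the hook is swung out and has dropped into its lock (value of joint drop above 0.006 m and value of joint hook above 1 rad), for 0.2 s.
2. the template with the eye hangs on the locked hook by its eye (all of step 1 and x of eye_top in the frame of hook_seat between -0.058 and 0.042 m and y of eye_top in the frame of hook_seat between -0.022 and 0.022 m and z of eye_top in the frame of hook_seat between -0.006 and 0.006 m and angle between eye_template's own z axis and vertical below 0.2 rad), for 0.2 s.
At the end, for the whole second after the job is handed in: Hook out by over 1.0 rad and dropped over 6 mm (locked). Eye template hangs on its bar: eye top within 6 mm of the bar top in height, 22 mm of its centre line, 58 mm hingeward to 42 mm tipward of the seat point; upright within 0.2 rad, carried by the hook, at rest (all of step 2 and contact force between eye_template and hook above 0.5 N and linear speed of eye_template below 0.03 m/s and angular speed of eye_template below 0.3 rad/s); the robot touches nothing.
It fails at once if the hook is forced: the robot presses on it with more than 25 N (contact force between any of the fingers, the arm and hook above 25 N).
It fails at once if the other template is moved by more than 20 mm (distance of plain_template from where it was at the start of the episode above 0.02 m).
It fails at once if a bystander is moved by more than 20 mm (distance of any of cup, jar, tin, mallet, collar_mould, tape from where it was at the start of the episode above 0.02 m).
It also fails if it takes over 61 s, if anything falls off the work surface, if the arm or the gripper's body presses on something with over 40 N, if the wrist force passes 120 N, or if a joint passes its speed limit or range.

ROBOT

A 6-joint arm with a two-finger parallel gripper is mounted at the origin on the work surface; the furniture and walls round the work are solid. World frame = base frame: x ahead of the robot, y to its left, z up, the work surface at z = 0. Lengths are in m, angles in degrees, forces in N, time in s.
With the tool pointing down it reaches from about 0.4 to 0.825 m from the base axis. Payload 7 kg.
Tool frame: the origin (TCP) lies at the very end of the fingers, on their centre line; the grasp point (between the pads) lies 19 mm behind it; z points along the fingers, y is the line along which they close (so a half turn about z gives the same grasp; the last joint's range is limited). The gripper opens to 88 mm and grips with 3 to 60 N. Pads are 19 mm wide; open, the fingers measure 130 mm over their backs; the gripper's body (78 mm by 193 mm) begins 47 mm behind the grasp point.
Start: joints at [79.647, 20.546, 0.682, 0, -70.136, -16.507], TCP at [0.305, 0.602, 0.197] pointing down, gripper open.
Joint ranges: [-176.03, 176.03], [-82.01, 121.73], [-58.28, 71.71], [-173.87, 95.51], [-174.79, -0.11], [-173.66, 173.66]. Speed limits (degrees/s): [136.94, 136.94, 172.46, 180, 180, 180].

INTERFACE

Orientations are given as a 3x3 rotation matrix whose columns are the frame's x, y, z axes.
In Python, from bench import ctrl gives the robot as it stands.
- The arm moves only by the shell command python3 -m creep 'ROWS'. ROWS is JSON, a list that holds one entry, the list of rows, each a list of 7 numbers: the closure, from 0 (fully open) to 1 (shut), then the shift along the tool's x, y, z scaled (see below), then the turn, a rotation vector about the tool's x, y, z scaled (see below). A call has 1 to 5 rows; each row shifts and turns the commanded pose from where the row before left it, along the tool's axes as they then stand; what a row does not reach is not made up. The controller multiplies each number of a shift by 0.03 m and each number of a turn by 5 degrees. A row lasts 1/8 s, in which the tool goes at most 62.5 mm and 10.7 degrees, less where a joint would pass 70% of its speed; a pose out of reach is approached as far as the arm can. A call with a number of a shift or a turn outside -1 to 1 is refused whole. A call with a gripper value outside its range is refused whole. The fingers move at their own pace and stop on an object; the grip force is fixed at half the most. Time passes only in rows, so rows that do not move let the fingers close. It gives the time, the measured TCP pose, the force, the opening and the grip force at its end, in the units of the state.
- ctrl.get_obs(): the state, without advancing time (a new reading comes with each control period).
- ctrl.grab_frame(name): name is "side" or "top" or "wrist"; returns (picture, depth): 480x640x3 uint8, blue, green, red; 480x640 float32, m along the optical axis (not along the pixel's ray), 0 where there is no reading.
- ctrl.camera_model(name): a dict with "fov_y" (degrees; the focal length in pixels is half the picture's height over the tangent of half this angle, whatever the lens; pixels are square), "cx", "cy" (the principal point, pixels), "dist" ([k1, k2, p1, p2, k3] as OpenCV has them; the pictures are not rectified), "R" (3x3) and "t" (3): a world point X has camera coordinates R X + t. Camera axes: x right, y down, z forward; pixel columns grow to the right and rows downward; lengths in m; the calibration is good to about 2 mm. A picture is of the moment at which its call begins: read the wrist's pose just before it. camera_model takes no time and is no camera call; for the wrist camera it gives the pose at the moment of the call.
- ctrl.hand_in(): hands the job in; it is judged then, once.
Trained networks look in the newest picture that a camera, given by its name, has taken for a name from the list of things; names that differ only in an ending like _2 or _b are one class to them, and where a whole thing is asked for, a point or a joint stands for the part that bears it (a point fixed in the world has none). Each returns a list of dicts, best first, with "p" (0 to 1); they miss things now and then, are a little off and sometimes report something else, mostly with a low value. They report only what shows in the picture. A call takes as long as a camera call. They do not tell look-alikes from the thing itself.
- ctrl.recognise(camera, name): "rect" ([left, top, right, bottom] as shares, 0 to 1, of the picture: columns of its width, rows of its height, round what is visible of it).
- ctrl.landmark_of(camera, name): "position" ([column, row] as shares, 0 to 1, of the picture: columns of its width, rows of its height: a listed point, or the origin of a listed thing).
The state is a dict: "time_s": time; "joint_positions": joint angles; "qvel": joint speeds; "joint_efforts": joint torques, N m; "tool_pos": TCP position; "ee_rot": TCP orientation; "wrist_force": force on the tool from outside, world axes, zero at the start; "torque": the same for the moment, N m; "opening": opening from 0.0 (shut) to 1.0 (fully open); "grasp_force": force on a finger pad.
Only numpy, scipy, OpenCV 4.12 (cv2) and the standard library are available. Lean on these libraries where they do the work, as an engineer would, in place of code of your own. Each camera call takes 0.05 s, during which the arm holds its last target. There are 200 camera calls.

## Working session

There is one attempt and no reset: what is moved stays moved. The work goes in short steps, Python scripts to look and compute and a shell command to move; the robot and the scene stay as the last step left them, time stands still between calls to the robot, and variables do not carry over. Pictures are saved under pics/ and viewed, at most 10 in all, crops included, and the job is handed in when it is done.

```bash
mkdir -p pics; ls
cat > h.py <<'E'
import numpy as np, cv2
from bench import ctrl
def K(c):
    m=ctrl.camera_model(c); f=240/np.tan(np.radians(m["fov_y"])/2)
    return np.array([[f,0,m["cx"]],[0,f,m["cy"]],[0,0,1]]),np.array(m["dist"],float),np.array(m["R"]),np.array(m["t"])
def ray(c,px,m=None):
    k,d,R,t=m or K(c); u=cv2.undistortPoints(np.array([[px]],float),k,d)[0,0]
    return -R.T@t, R.T@np.array([u[0],u[1],1])   # point at depth d: o+d*r
def proj(c,X,m=None):
    k,d,R,t=m or K(c); return cv2.projectPoints(np.atleast_2d(np.array(X,float)),cv2.Rodrigues(R)[0],t,k,d)[0][:,0]
def onz(c,px,z,m=None):
    o,r=ray(c,px,m); return o+r*(z-o[2])/r[2]
def cloud(c,dep,m=None):
    k,d,R,t=m or K(c); v,u=np.mgrid[0:480,0:640]
    p=cv2.undistortPoints(np.stack([u,v],-1).reshape(-1,1,2).astype(float),k,d)[:,0]
    P=np.c_[p,np.ones(len(p))]*dep.reshape(-1,1); return ((P-t)@R).reshape(480,640,3)
E
python3 - <<'E'
from h import *
for c in("top","side"):
    im,d=ctrl.grab_frame(c); cv2.imwrite(f"pics/{c}0.png",im); np.save(f"{c}0.npy",d)
    k,_,R,t=K(c); print(c,"cam at",(-R.T@t).round(3),"f",k[0,0].round(), "fwd",R[2].round(2))
    for n in "stand hook_tip hook_seat hinge eye_template eye_top plain_template rack".split():
        try: print(n,[(np.round(np.array(x["position"])*[640,480]).tolist(),round(x["p"],2)) for x in ctrl.landmark_of(c,n)][:4])
        except Exception as e: print(n,e)
E
```

```text
pics
top cam at [0.47  0.087 1.433] f 478.0 fwd [ 0.06 -0.02 -1.  ]
stand [([383.0, 220.0], 0.6), ([329.0, 218.0], 0.33)]
hook_tip [([327.0, 215.0], 0.58)]
hook_seat [([347.0, 213.0], 0.96), ([268.0, 261.0], 0.25)]
hinge [([390.0, 210.0], 0.89)]
eye_template [([209.0, 307.0], 0.76), ([265.0, 240.0], 0.73), ([345.0, 140.0], 0.67), ([249.0, 337.0], 0.63)]
eye_top [([242.0, 342.0], 0.8), ([255.0, 241.0], 0.74), ([197.0, 309.0], 0.58), ([348.0, 128.0], 0.57)]
plain_template [([273.0, 277.0], 0.48)]
rack [([269.0, 263.0], 0.82)]
side cam at [ 0.357 -1.416  1.044] f 614.0 fwd [ 0.11  0.85 -0.51]
stand [([357.0, 306.0], 0.89)]
hook_tip [([345.0, 216.0], 0.93)]
hook_seat [([345.0, 221.0], 0.7)]
hinge [([361.0, 247.0], 0.79), ([298.0, 248.0], 0.56)]
eye_template [([220.0, 245.0], 0.88), ([251.0, 222.0], 0.81), ([313.0, 243.0], 0.76), ([432.0, 274.0], 0.57)]
eye_top [([268.0, 169.0], 0.96), ([433.0, 233.0], 0.94), ([223.0, 207.0], 0.87), ([313.0, 197.0], 0.66)]
plain_template []
rack [([293.0, 249.0], 0.62)]
```

View pics/top0.png

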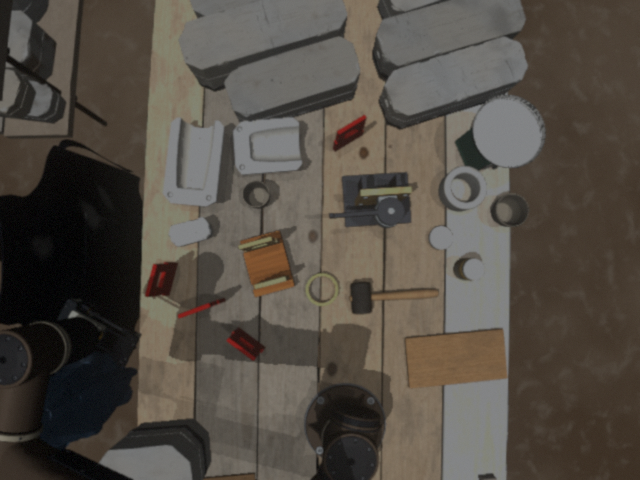

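View pics/side0.png

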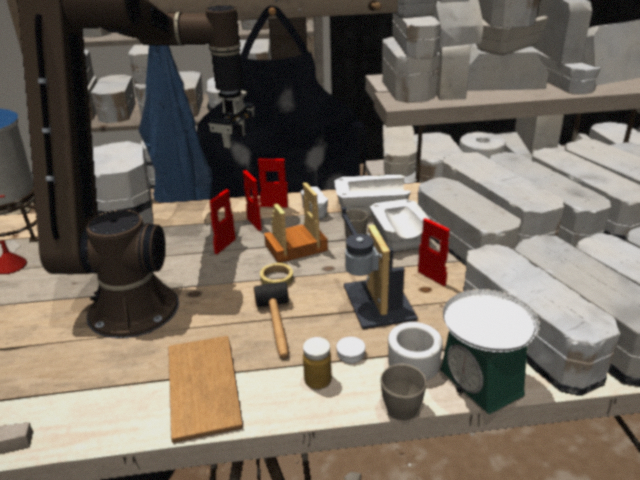

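Top view: the rack is at (268,263), with plywood plates at (262,241) and (271,284). The stand is at (377,200), with its hook pointing left to a tip at (330,215). Eye-template candidates are the red look-alikes at top (160,280), (202,307), (246,343) and (349,132), plus the two plywood plates. By the description it should be the taller plywood plate, at top (262,241), side (311,205). I'll check that in a crop.

Run:
```python
from h import *
s=cv2.imread("pics/side0.png"); t=cv2.imread("pics/top0.png")
a=cv2.resize(s[170:270,250:350],(400,400),interpolation=cv2.INTER_CUBIC)
b=cv2.resize(t[160:310,230:420],(507,400),interpolation=cv2.INTER_CUBIC)[:,:400]
cv2.imwrite("pics/crop1.png",np.hstack([a,b]))
d=np.load("top0.npy"); P=cloud("top",d)
np.save("topcloud.npy",P)
def comp(mask,zlo,zhi,box):
    x0,y0,x1,y1=box; Q=P[y0:y1,x0:x1].reshape(-1,3); return Q[(Q[:,2]>zlo)&(Q[:,2]<zhi)]
def show(n,Q):
    if len(Q)<5: print(n,len(Q));return
    r=cv2.minAreaRect((Q[:,:2]*1000).astype(np.float32)); print(n,len(Q),"c",np.round(r[0]),"size",np.round(r[1]),"ang",round(r[2],1),"z",np.percentile(Q[:,2],[5,50,95]).round(3), "mean",Q.mean(0).round(3))
show("far plate",comp(0,.12,.3,(235,225,300,257)))
show("near plate",comp(0,.12,.3,(235,262,305,300)))
show("rack",comp(0,.035,.055,(235,225,305,305)))
show("panel",comp(0,.195,.23,(355,180,415,197)))
show("bar",comp(0,.17,.25,(322,205,372,225)))
show("hub",comp(0,.17,.26,(374,194,415,232)))
show("base",comp(0,.004,.03,(335,165,420,235)))
print("floor",np.median(P[240:260,310:320,2]))
```

```text
far plate 225 c [525. 252.] size [12. 90.] ang 16.1 z [0.143 0.198 0.203] mean [0.525 0.25  0.19 ]
near plate 134 c [423. 210.] size [12. 77.] ang 16.6 z [0.136 0.165 0.169] mean [0.424 0.207 0.16 ]
rack 1912 c [472. 237.] size [170. 121.] ang 16.4 z [0.04  0.045 0.05 ] mean [0.468 0.234 0.045]
panel 403 c [663. -84.] size [ 22. 133.] ang 4.5 z [0.201 0.212 0.217] mean [ 0.663 -0.083  0.211]
bar 215 c [602.   7.] size [ 12. 109.] ang 5.6 z [0.207 0.214 0.229] mean [0.602 0.009 0.215]
hub 836 c [ 618. -100.] size [85. 94.] ang 0.9 z [0.181 0.214 0.22 ] mean [ 0.617 -0.093  0.209]
base 1717 c [671. -88.] size [211. 256.] ang 1.0 z [0.005 0.012 0.017] mean [ 0.679 -0.066  0.012]
floor -0.0008170509078206249
```

View pics/crop1.png

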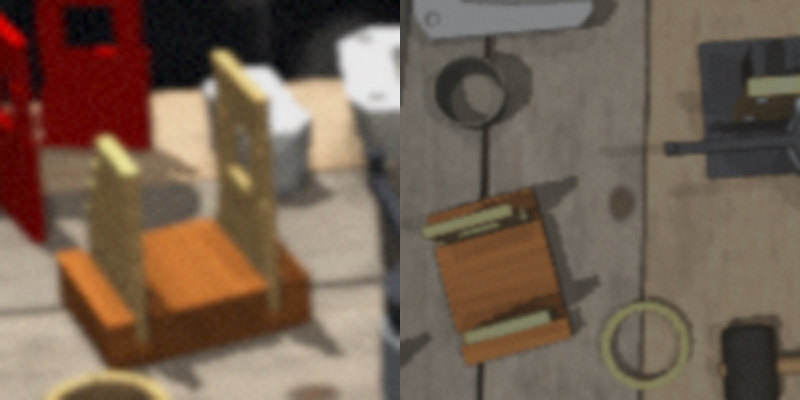

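The crop confirms it: the tall plywood plate in the far slot has the eye at crop (242,160), side about (310,210). The near plate is lower and has no eye. Next I'll work out the approach to the hook.

```bash
cat > plan.py <<'E'
import sys; from h import *
from scipy.spatial.transform import Rotation as Ro
def to(p,ydeg):
    """units still to go to TCP p, pointing down, tool y along heading ydeg (mod 180)"""
    o=ctrl.get_obs(); R=np.array(o["ee_rot"]); a=np.radians(ydeg)
    best=None
    for s in(1,-1):
        y=s*np.array([np.cos(a),np.sin(a),0]); z=np.array([0,0,-1.]); G=np.c_[np.cross(y,z),y,z]
        r=Ro.from_matrix(R.T@G).as_rotvec(degrees=True)
        if best is None or np.linalg.norm(r)<np.linalg.norm(best): best=r
    print("t",round(o["time_s"],2),"tcp",np.round(o["tool_pos"],4),"yhead",round(np.degrees(np.arctan2(R[1,1],R[0,1])),1),"j",np.round(o["joint_positions"],0),"F",np.round(o["wrist_force"],1),"open",round(o["opening"],3))
    print("shift units",(R.T@(np.array(p)-o["tool_pos"])/.03).round(2),"turn units",(best/5).round(2))
def chk(lim=6):
    o=ctrl.get_obs(); F=np.array(o["wrist_force"]); print(np.round(o["tool_pos"],4),F.round(1))
    sys.exit(int(np.linalg.norm(F[:2])>lim))
if __name__=="__main__":
    a=list(map(float,sys.argv[1:])); chk(*a) if len(a)<2 else to(a[:3],a[3])
E
python3 plan.py .598 .034 .26 5.6; python3 -c "
from bench import ctrl;print(ctrl.get_obs()['ee_rot'])"
```

```text
t 0.9 tcp [0.305  0.6022 0.1974] yhead -116.9 j [ 80.  21.   1.   0. -70. -17.] F [-0.5  0.7  0.5] open 1.001
shift units [17.27 12.48 -2.09] turn units [-0.    0.   11.51]
[[ 8.92137046e-01 -4.51764862e-01  3.10738253e-05]
 [-4.51764863e-01 -8.92137045e-01  3.55573305e-05]
 [ 1.16585582e-05 -4.57600742e-05 -9.99999999e-01]]
```

```bash
python3 -m creep '[[[0.6,0.3,0.2,-1,0,0,0.6],[0.6,0.97,0.7,-1,0,0,0.6],[0.6,1,0.7,-0.1,0,0,0.65],[0.6,1,0.7,0,0,0,0.65],[0.6,1,0.7,0,0,0,0.65]]]'; python3 plan.py .598 .034 .26 5.6
```

```text
time_s: 1.52
tool_pos: [0.3609, 0.4551, 0.2605]
ee_rot: [[0.735, -0.678, 0.0], [-0.678, -0.735, 0.0], [-0.0, -0.0, -1.0]]
wrist_force: [0.6, -0.2, -0.5]
opening: 0.492
grasp_force: 0.0
t 1.52 tcp [0.3609 0.4551 0.2605] yhead -132.7 j [ 71.  10.  -6.  -0. -74. -24.] F [ 0.6 -0.2 -0.5] open 0.492
shift units [1.533e+01 4.950e+00 1.000e-02] turn units [-0.    0.    8.34]
```

```bash
python3 -m creep '[[[0.6,1,0.35,0,0,0,0.6],[0.6,1,0.4,0,0,0,0.6],[0.6,1,0.45,0,0,0,0.6],[0.6,1,0.5,0,0,0,0.6],[0.6,1,0.5,0,0,0,0.6]]]' >/dev/null; python3 -m creep '[[[0.6,1,0.5,0,0,0,0.6],[0.6,1,0.55,0,0,0,0.6],[0.6,1,0.6,0,0,0,0.6],[0.6,1,0.6,0,0,0,0.6],[0.6,1,0.6,0,0,0,0.6]]]' >/dev/null; python3 plan.py .598 .034 .26 5.6
```

```text
t 2.77 tcp [0.3994 0.1283 0.2605] yhead -162.7 j [ 45.  -7. -23.   0. -74. -28.] F [ 0.6 -0.2 -0.3] open 0.397
shift units [ 4.97 -5.39  0.02] turn units [-0.01  0.    2.34]
```

```bash
python3 -m creep '[[[0.6,0.9,-1,0,0,0,0.5],[0.6,0.85,-1,0,0,0,0.5],[0.6,0.8,-1,0,0,0,0.5],[0.6,0.75,-1,0,0,0,0.5],[0.6,0.7,-1,0,0,0,0.34]]]' >/dev/null; python3 plan.py .598 .034 .26 5.6
python3 - <<'E'
from h import *
m=K("wrist"); im,d=ctrl.grab_frame("wrist"); cv2.imwrite("pics/w1.png",im); P=cloud("wrist",d,m)
H=np.array([.611,-.096]); M=(P[...,2]>.19)&(P[...,2]<.24)&(d>0)&(np.linalg.norm(P[...,:2]-[.6,.03],axis=2)<.07)
Q=P[M]; r=cv2.minAreaRect((Q[:,:2]*1000).astype(np.float32)); print(len(Q),r,np.percentile(Q[:,2],[5,50,95]))
E
```

```text
t 3.4 tcp [0.5734 0.0439 0.2604] yhead -174.4 j [ 24.   9.  -7.   0. -74. -18.] F [0.2 0.5 0.5] open 0.399
shift units [ 0.41 -0.78  0.01] turn units [-0.  0.  0.]
3266 ((602.6165771484375, 10.62015151977539), (12.24948787689209, 100.90426635742188), 5.746128082275391) [0.21171482 0.2149375  0.23136088]
```

View pics/w1.png

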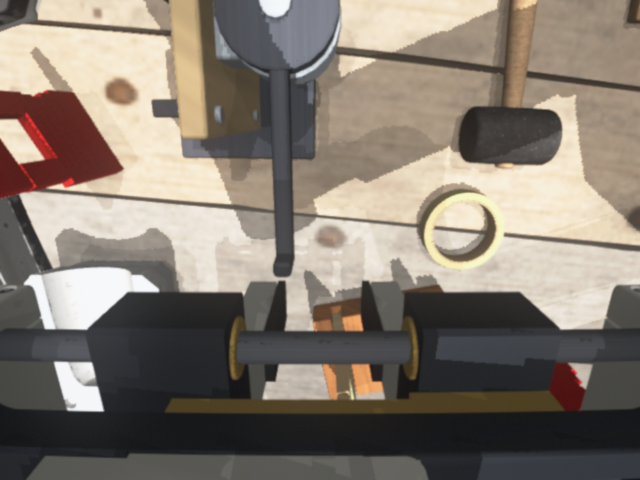

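The wrist view shows the bar running from the hub at (275,10) to the tip at (283,265), which agrees with the top view. I'll straddle it near r = 130 mm.

```bash
python3 -m creep '[[[0.6,0.43,-0.86,0,0,0,0],[0.6,0,0,0.5,0,0,0],[0.6,0,0,0.9,0,0,0],[0.6,0,0,0.94,0,0,0],[0.6,0,0,0,0,0,0]]]' >/dev/null; python3 plan.py .6003 .0335 .19 5.75
```

```text
t 4.08 tcp [0.597  0.0342 0.1878] yhead -174.3 j [ 22.  14. -10.  -0. -66. -16.] F [-0.6 -0.6  0.3] open 0.397
shift units [ 0.03 -0.11 -0.07] turn units [ 0.05 -0.01 -0.01]
```

```bash
python3 -m creep '[[[0.6,0,0.217,0,0,0,-0.573],[0.6,0,0.217,0,0,0,-0.573],[0.6,0,0.217,0,0,0,-0.573],[0.6,0,0.217,0,0,0,-0.573],[0.6,0,0.217,0,0,0,-0.573]]]' >/dev/null; python3 plan.py && python3 -m creep '[[[0.6,0,0.217,0,0,0,-0.573],[0.6,0,0.217,0,0,0,-0.573],[0.6,0,0.217,0,0,0,-0.573],[0.6,0,0.217,0,0,0,-0.573],[0.6,0,0.217,0,0,0,-0.573]]]' >/dev/null; python3 plan.py .5 -.1 .188 90
```

```text
[0.5674 0.0282 0.1917] [-0.3  0.1 -0.6]
t 5.33 tcp [0.5382 0.014  0.1918] yhead -145.5 j [ 22.   8. -17.   0. -65.  12.] F [-0.2  0.  -0.2] open 0.401
shift units [2.41 3.2  0.12] turn units [ -0.02  -0.02 -11.11]
```

```bash
python3 -m creep '[[[0.6,0,0.217,0,0,0,-0.573],[0.6,0,0.217,0,0,0,-0.573],[0.6,0,0.217,0,0,0,-0.573],[0.6,0,0.217,0,0,0,-0.573],[0.6,0,0.217,0,0,0,-0.573]]]' >/dev/null; python3 plan.py && python3 -m creep '[[[0.6,0,0.217,0,0,0,-0.573],[0.6,0,0.217,0,0,0,-0.573],[0.6,0,0.217,0,0,0,-0.573],[0.6,0,0.217,0,0,0,-0.573],[0.6,0,0.217,0,0,0,-0.573]]]' >/dev/null; python3 plan.py .5 -.1 .188 90
python3 - <<'E'
from h import *
m=K("top"); im,d=ctrl.grab_frame("wrist"); 
m=K("wrist"); cv2.imwrite("pics/w2.png",im); P=cloud("wrist",d,m)
M=(P[...,2]>.185)&(P[...,2]<.24)&(d>0)&(np.linalg.norm(P[...,:2]-[.611,-.096],axis=2)<.165)&(np.linalg.norm(P[...,:2]-[.611,-.096],axis=2)>.045)&(P[...,0]<.62)
Q=P[M]; print(len(Q)); r=cv2.minAreaRect((Q[:,:2]*1000).astype(np.float32)); print(r,np.percentile(Q[:,2],[5,50,95]))
E
```

```text
[ 0.5134 -0.0069  0.1917] [ 0.1 -0.3 -0.7]
t 6.58 tcp [ 0.4946 -0.0334  0.1917] yhead -116.9 j [ 19.   4. -22.   0. -64.  44.] F [-0.3  0.2  0.5] open 0.4
shift units [1.16 1.9  0.12] turn units [-0.01 -0.02 -5.38]
10587
((541.5358276367188, -4.028144836425781), (140.43203735351562, 113.23463439941406), 8.168418884277344) [0.20845976 0.21508164 0.23476196]
```

View pics/w2.png

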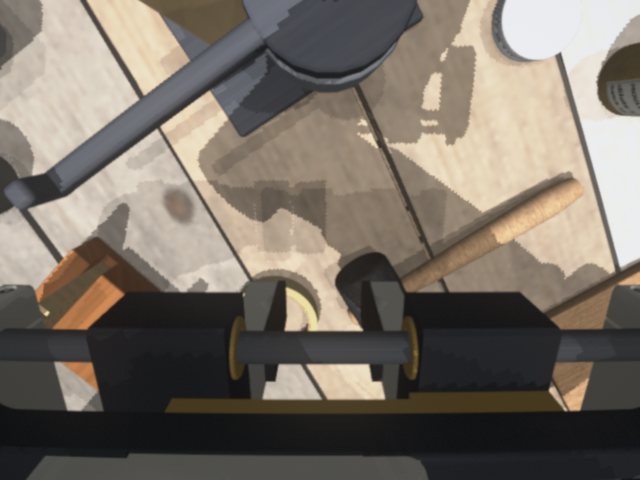

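```bash
cat > bar.py <<'E'
from h import *
import sys
H=np.array([.611,-.096])
def bar(c):
    m=K(c); im,d=ctrl.grab_frame(c); P=cloud(c,d,m); q=P[...,:2]-H; r=np.linalg.norm(q,axis=2)
    dark=im.max(2)<130
    M=(P[...,2]>.19)&(P[...,2]<.222)&(d>0)&(r<.145)&(r>.05)&dark&(P[...,0]<.625)
    th=np.degrees(np.arctan2(-q[...,0],q[...,1]))[M]; h,e=np.histogram(th,np.arange(-20,150,4)); b=e[h.argmax()]
    print(c,"n",M.sum(),"best bin",b,h.max())
    Q=P[M][np.abs(th-b-2)<8]; v=cv2.fitLine((Q[:,:2]*1000).astype(np.float32),cv2.DIST_HUBER,0,.01,.01).ravel()
    print("line dir ang from +y",np.degrees(np.arctan2(-v[0],v[1])).round(1),"pt",v[2:].round(1),"z",np.percentile(Q[:,2],[10,50,90]).round(4),"span r",np.percentile(np.linalg.norm(Q[:,:2]-H,axis=1),[2,98]).round(3))
    return im,P
if __name__=="__main__":
    for c in sys.argv[1:]: bar(c)
E
python3 bar.py wrist top
python3 -c "
from h import *
print(proj('wrist',[ctrl.get_obs()['tool_pos'],[.595,.0635,.208]]))"
```

```text
wrist n 6907 best bin 4 3824
line dir ang from +y -174.4 pt [602.3  -1.6] z [0.2111 0.2147 0.2158] span r [0.052 0.143]
top n 178 best bin 4 96
line dir ang from +y -174.7 pt [602.4   0.8] z [0.2101 0.2135 0.2169] span r [0.053 0.142]
[[322.49423604 272.74119536]
 [ 47.63907887 198.56255689]]
```

Run:
```python
from h import *
m=K("wrist"); im,d=ctrl.grab_frame("wrist"); P=cloud("wrist",d,m); o=ctrl.get_obs(); R=np.array(o["ee_rot"])
T=(P-np.array(o["tool_pos"]))@R*1000
for uv in [(265,285),(265,300),(280,290),(280,320),(270,370),(250,390),(370,290),(385,285),(385,320),(375,370)]:
    print(uv,round(float(d[uv[1],uv[0]]),3),T[uv[1],uv[0]].round(0))
s,d=ctrl.grab_frame("side"); u,v=proj("side",[.55,0,.2])[0].astype(int); 
cv2.imwrite("pics/s2.png",cv2.resize(s[v-75:v+75,u-100:u+100],(800,600),interpolation=cv2.INTER_CUBIC)); print(u,v, proj("side",[o["tool_pos"],[.595,.0635,.208]])-[u-100,v-75])
```

```text
(265, 285) 0.165 [ 10. -25. -38.]
(265, 300) 0.151 [ 11. -23. -52.]
(280, 290) 0.162 [ 10. -18. -41.]
(280, 320) 0.151 [  3. -17. -55.]
(270, 370) 0.132 [ -5. -18. -77.]
(250, 390) 0.108 [  6. -21. -99.]
(370, 290) 0.162 [ 10.  21. -41.]
(385, 285) 0.164 [ 11.  28. -38.]
(385, 320) 0.136 [ 10.  23. -68.]
(375, 370) 0.134 [ -6.  19. -75.]
328 228 [[ 82.16877173  86.73516399]
 [113.58242493  60.54180043]]
```

View pics/s2.png

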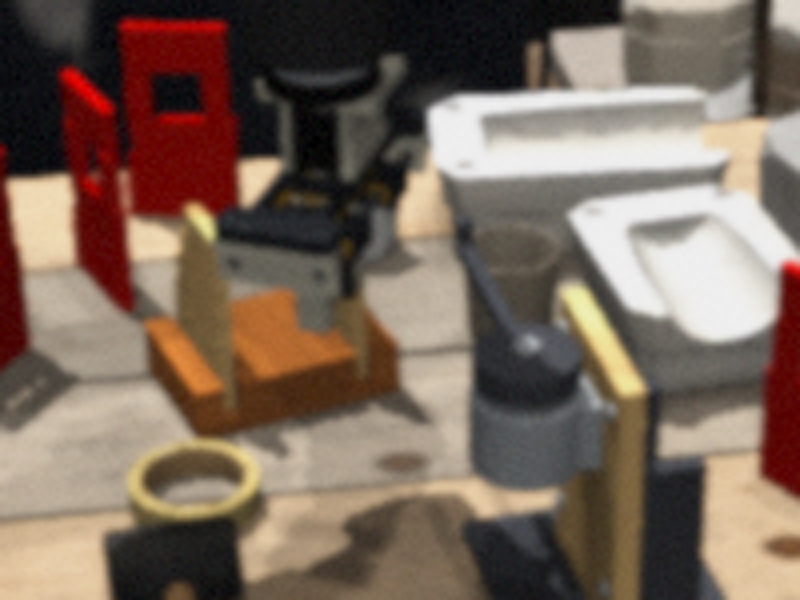

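Run:
```python
from h import *
o=ctrl.get_obs(); R=np.array(o["ee_rot"]); p=np.array(o["tool_pos"])
m=K("wrist"); print("cam in tool",((-m[2].T@m[3]-p)@R*1000).round(), "fwd",(m[2][2]@R).round(3))
for z in(0,-19,-38): print(z,proj("wrist",[p+R@np.array([x,-.025,z/1000]) for x in(.01,-.01)]).round(0).tolist())
for c in("side","top"):
    im,d=ctrl.grab_frame(c); T=(cloud(c,d)-p)@R*1000
    M=(abs(T[...,0])<40)&(abs(T[...,1])<70)&(T[...,2]<60)&(T[...,2]>-120); Q=T[M]
    for lo in range(-80,60,10):
        q=Q[(Q[:,2]>=lo)&(Q[:,2]<lo+10)]
        print(c,lo,len(q),q.min(0).round() if len(q) else"",q.max(0).round() if len(q) else "")
```

```text
cam in tool [  82.    1. -188.] fwd [-0.301 -0.001  0.954]
0 [[276.0, 256.0], [278.0, 289.0]]
-19 [[272.0, 269.0], [273.0, 306.0]]
-38 [[266.0, 286.0], [268.0, 326.0]]
side -80 0  
side -70 5 [ -7.  35. -62.] [  4.  37. -61.]
side -60 37 [-12. -31. -60.] [ 13.  39. -50.]
side -50 48 [-10. -30. -50.] [ 12.  36. -40.]
side -40 38 [-12. -30. -40.] [ 12.  36. -30.]
side -30 3 [ -0. -26. -30.] [  7. -19. -28.]
side -20 0  
side -10 0  
side 0 0  
side 10 0  
side 20 0  
side 30 0  
side 40 0  
side 50 0  
top -80 0  
top -70 0  
top -60 0  
top -50 0  
top -40 0  
top -30 0  
top -20 0  
top -10 0  
top 0 0  
top 10 0  
top 20 0  
top 30 0  
top 40 0  
top 50 0
```

The wrist view and side depth both show the fingers ending about 30 mm short of the reported TCP, so they passed over the bar without touching it. True tip z is about the reported z + 0.03. I'll go back and reach 30 mm deeper.

```bash
python3 -m creep '[[[0.6,0,-0.3,-0.8,0,0,0.9],[0.6,0,-0.95,-0.9,0,0,1],[0.6,0,-0.95,0,0,0,1],[0.6,0,-0.95,0,0,0,1],[0.6,0,-0.6,0,0,0,1]]]' >/dev/null; python3 plan.py .6015 .0335 .24 5.75
```

```text
t 7.55 tcp [0.563  0.0567 0.241 ] yhead -141.7 j [ 26.   9.  -9.   0. -72.  13.] F [-0.7 -0.1  0.3] open 0.398
shift units [ 1.4  -0.53  0.03] turn units [ 0.   -0.    6.52]
```

```bash
python3 -m creep '[[[0.6,0.35,-0.2,0,0,0,1],[0.6,0.35,-0.3,0,0,0,1],[0.6,0.3,-0.3,0,0,0,1],[0.6,0.1,-0.3,0,0,0,1],[0.6,0,0,0,0,0,1]]]' >/dev/null; python3 -m creep '[[[0.6,0,0,0,0,0,1],[0.6,0,0,0,0,0,0]]]' >/dev/null;  python3 plan.py .6015 .0335 .158 5.75
```

```text
t 8.43 tcp [0.6085 0.0446 0.241 ] yhead -171.5 j [ 23.  13.  -4.   0. -73. -14.] F [-0.1 -0.3 -0.6] open 0.402
shift units [0.33 0.28 2.77] turn units [ 0.   -0.    0.55]
```

```bash
python3 -m creep '[[[0.6,0.33,0.28,0,0,0,0.55],[0.6,0,0,0,0,0,0],[0.6,0,0,0.8,0,0,0],[0.6,0,0,1,0,0,0],[0.6,0,0,0.95,0,0,0]]]' >/dev/null; python3 -m creep '[[[0.6,0,0,0,0,0,0]]]' >/dev/null; python3 plan.py .6015 .0335 .158 5.75
```

```text
t 9.18 tcp [0.6001 0.0329 0.1568] yhead -174.3 j [ 22.  15. -12.  -0. -63. -16.] F [0.  0.7 0.1] open 0.398
shift units [-0.02 -0.05 -0.04] turn units [ 0.05 -0.01 -0.  ]
```

Now I'll swing it, with a force check between calls.

```bash
python3 -m creep '[[[0.6,0,0.217,0,0,0,-0.573],[0.6,0,0.217,0,0,0,-0.573],[0.6,0,0.217,0,0,0,-0.573],[0.6,0,0.217,0,0,0,-0.573],[0.6,0,0.217,0,0,0,-0.573]]]' >/dev/null; python3 plan.py 5 && python3 -m creep '[[[0.6,0,0.217,0,0,0,-0.573],[0.6,0,0.217,0,0,0,-0.573],[0.6,0,0.217,0,0,0,-0.573],[0.6,0,0.217,0,0,0,-0.573],[0.6,0,0.217,0,0,0,-0.573]]]' >/dev/null; python3 plan.py .5 -.1 .158 90;python3 bar.py wrist
```

```text
[0.5708 0.027  0.1607] [ 1.6 -0.3 -0.4]
t 10.43 tcp [0.5418 0.0129 0.1608] yhead -145.5 j [ 22.  10. -19.   0. -61.  12.] F [ 0.8 -0.6  0.1] open 0.396
shift units [2.31 3.28 0.09] turn units [ -0.02  -0.03 -11.1 ]
wrist n 9085 best bin 24 3169
line dir ang from +y -155.6 pt [570.7 -16.8] z [0.2116 0.2148 0.2158] span r [0.052 0.13 ]
```

The hook follows, now about 0.35 rad out. Continuing.

```bash
python3 -m creep '[[[0.6,0,0.217,0,0,0,-0.573],[0.6,0,0.217,0,0,0,-0.573],[0.6,0,0.217,0,0,0,-0.573],[0.6,0,0.217,0,0,0,-0.573],[0.6,0,0.217,0,0,0,-0.573]]]' >/dev/null; python3 plan.py 5 && python3 -m creep '[[[0.6,0,0.217,0,0,0,-0.573],[0.6,0,0.217,0,0,0,-0.573],[0.6,0,0.217,0,0,0,-0.573],[0.6,0,0.217,0,0,0,-0.573],[0.6,0,0.217,0,0,0,-0.573]]]' >/dev/null; python3 plan.py 5 && python3 -m creep '[[[0.6,0,0.217,0,0,0,-0.573],[0.6,0,0.217,0,0,0,-0.573],[0.6,0,0.217,0,0,0,-0.573],[0.6,0,0.217,0,0,0,-0.573]]]' >/dev/null; python3 plan.py .5 -.1 .158 90;python3 bar.py wrist
```

```text
[ 0.517  -0.008   0.1605] [ 1.8 -0.6  0.5]
[ 0.4982 -0.0344  0.1605] [ 1.3  1.2 -0.4]
t 12.22 tcp [ 0.4882 -0.0584  0.1604] yhead -105.4 j [ 16.   5. -25.   0. -60.  58.] F [1.8 0.7 0.4] open 0.401
shift units [0.75 1.23 0.08] turn units [-0.01 -0.04 -3.08]
wrist n 9179 best bin 68 3117
line dir ang from +y -114.0 pt [529. -63.] z [0.2126 0.2148 0.2158] span r [0.051 0.13 ]
```

```bash
c(){ :; }; python3 -m creep '[[[0.6,0,0.14,0,0,0,-0.344],[0.6,0,0.14,0,0,0,-0.344],[0.6,0,0.14,0,0,0,-0.344],[0.6,0,0.14,0,0,0,-0.344]]]' >/dev/null; python3 plan.py 5 && python3 -m creep '[[[0.6,0,0.14,0,0,0,-0.344],[0.6,0,0.14,0,0,0,-0.344]]]' >/dev/null; python3 plan.py 5 && python3 -m creep '[[[0.6,0,0.14,0,0,0,-0.344],[0.6,0,0.13,0,0,0,-0.344]]]' >/dev/null; python3 plan.py 5 && python3 -m creep '[[[0.6,0,0.13,0,0,0,-0.344]]]' >/dev/null; python3 plan.py 5 && python3 -m creep '[[[0.6,0,0.13,0,0,0,-0.344]]]' >/dev/null; python3 plan.py 5 && python3 -m creep '[[[0.6,0,0.13,0,0,0,-0.344]]]' >/dev/null; python3 plan.py 5 && python3 -m creep '[[[0.6,0,0.13,0,0,0,-0.344]]]' >/dev/null; python3 plan.py .5 -.1 .158 90;python3 bar.py wrist
```

```text
[ 0.4838 -0.0748  0.1598] [-0.6  0.8  0.1]
[ 0.4825 -0.0833  0.1598] [-0.4  0.4  0.5]
[ 0.4819 -0.0913  0.1598] [0.3 0.7 0.4]
[ 0.4819 -0.0951  0.1598] [0.4 0.2 0.6]
[ 0.4819 -0.099   0.1599] [ 0.5  0.2 -0. ]
[ 0.4821 -0.1027  0.1599] [-0.5  2.6  1.3]
t 13.78 tcp [ 0.4823 -0.1062  0.1599] yhead -84.9 j [ 10.   5. -25.  -0. -60.  85.] F [-0.8  6.3  2.7] open 0.405
shift units [ 0.61 -0.15  0.06] turn units [-0.01 -0.02  1.02]
wrist n 9017 best bin 88 3289
line dir ang from +y -93.5 pt [520.2 -95.2] z [0.2055 0.2074 0.2086] span r [0.052 0.134]
```

The bar top is now at 0.2074 m and the pushing force rises, so the hook has dropped and locked. I'll back off, lift out and measure it.

```bash
python3 -m creep '[[[0.6,0,-0.35,0,0,0,0],[0.6,0,0,-1,0,0,0],[0.6,0,0,-1,0,0,0],[0.6,0,0,-1,0,0,0],[0.6,0,0.3,-0.3,0,0,0.9]]]' >/dev/null; python3 plan.py .525 .252 .26 16; python3 bar.py wrist top
python3 - <<'E'
from h import *
o=ctrl.get_obs(); R=np.array(o["ee_rot"]); p=np.array(o["tool_pos"])
m=K("wrist"); im,d=ctrl.grab_frame("wrist"); P=cloud("wrist",d,m)
H=np.array([.611,-.096]); q=P[...,:2]-H; r=np.linalg.norm(q,axis=2)
M=(d>0)&(P[...,2]>.2)&(P[...,2]<.212)&(P[...,0]<.56)&(P[...,0]>.45)&(abs(q[...,1])<.05)
Q=P[M]; print(len(Q),cv2.minAreaRect((Q[:,:2]*1000).astype(np.float32)),np.median(Q[:,2]))
M=(d>0)&(P[...,2]>.216)&(P[...,2]<.232)&(P[...,0]<.5)&(abs(q[...,1])<.05)&(r<.2)
print("tip",M.sum(),P[M].mean(0) if M.sum() else"")
E
```

```text
t 14.45 tcp [ 0.4823 -0.1048  0.2603] yhead -89.5 j [ 11.   1. -16.   0. -73.  80.] F [ 0.5 -0.4  0.1] open 0.4
shift units [ 1.540e+00 -1.188e+01  1.000e-02] turn units [-0.02 -0.04 14.91]
wrist n 2567 best bin 84 1307
line dir ang from +y -93.0 pt [516.2 -91.8] z [0.2059 0.2074 0.2084] span r [0.052 0.143]
top n 49 best bin 88 17
line dir ang from +y -107.0 pt [548.6 -92.8] z [0.2016 0.2055 0.2091] span r [0.05  0.074]
2642 ((508.6499328613281, -91.16816711425781), (12.105749130249023, 102.55303955078125), 86.92962646484375) 0.20739541840007908
tip 312 [ 0.46109576 -0.08883216  0.22299043]
```

```bash
python3 -m creep '[[[0.3,0.1,-0.9,0,0,0,1],[0.3,0,-0.9,0,0,0,1],[0.3,-0.08,-0.9,0,0,0,1],[0.3,-0.16,-0.9,0,0,0,1],[0.3,-0.24,-0.88,0,0,0,1]]]' >/dev/null;python3 -m creep '[[[0.3,-0.32,-0.85,0,0,0,1],[0.3,-0.4,-0.82,0,0,0,1],[0.3,-0.46,-0.8,0,0,0,1],[0.3,-0.53,-0.73,0,0,0,1],[0.3,-0.6,-0.67,0,0,0,1]]]' >/dev/null; python3 plan.py .525 .252 .26 16
```

```text
t 15.85 tcp [0.4998 0.1674 0.2568] yhead -139.4 j [ 40.   5. -12.  -0. -73.   1.] F [ 0.2 -0.1 -0.5] open 0.698
shift units [-1.6  -2.47 -0.11] turn units [ 0.02 -0.    4.91]
```

```bash
python3 -m creep '[[[0.3,-0.4,-0.6,-0.1,0,0,1],[0.3,-0.5,-0.5,0,0,0,1],[0.3,-0.5,-0.4,0,0,0,1],[0.3,-0.5,-0.4,0,0,0,1],[0.3,0,0,0,0,0,0.9]]]' >/dev/null
python3 - <<'E'
from h import *
m=K("wrist"); im,d=ctrl.grab_frame("wrist"); P=cloud("wrist",d,m)
cv2.imwrite("pics/w3.png",im)
for lo,hi in((.19,.215),(.16,.19)):
    M=(d>0)&(P[...,2]>lo)&(P[...,2]<hi)&(np.linalg.norm(P[...,:2]-[.525,.252],axis=2)<.07)
    Q=P[M]; print(len(Q),cv2.minAreaRect((Q[:,:2]*1000).astype(np.float32)) if len(Q)>5 else"",np.median(Q[:,2]))
E
python3 plan.py .525 .252 .26 16
```

```text
2077 ((525.7632446289062, 251.78904724121094), (12.054704666137695, 89.48192596435547), 16.3061466217041) 0.20038453155004984
172 ((520.8054809570312, 248.34466552734375), (11.603507995605469, 87.22444152832031), 24.298904418945312) 0.17511873608676337
t 16.52 tcp [0.5161 0.2465 0.2593] yhead -164.1 j [ 45.   9.  -7.  -0. -74. -29.] F [-0.4  0.6 -0.3] open 0.701
shift units [-0.09 -0.34 -0.02] turn units [ 0.02 -0.01 -0.02]
```

View pics/w3.png

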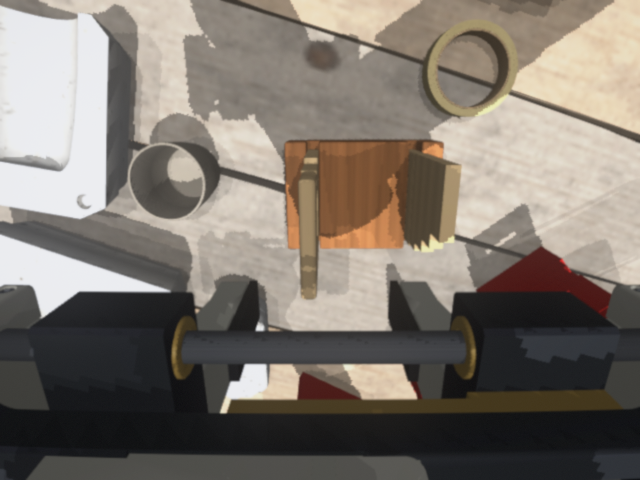

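The wrist view shows the eye template's top edge running from (310,160) to (308,295). The cloud puts it at (0.526, 0.252), z 0.200. I'll descend and pinch.

```bash
python3 -m creep '[[[0.3,-0.09,-0.36,0,0,0,0],[0.3,0,0,0.6,0,0,0],[0.3,0,0,1,0,0,0],[0.3,0,0,1,0,0,0],[0.3,0,0,1,0,0,0]]]' >/dev/null; python3 -m creep '[[[0.3,0,0,0.65,0,0,0],[0.3,0,0,0,0,0,0]]]' >/dev/null; python3 plan.py .5258 .2518 .133 16.3
python3 - <<'E'
from h import *
m=K("wrist"); im,d=ctrl.grab_frame("wrist"); P=cloud("wrist",d,m)
o=ctrl.get_obs(); R=np.array(o["ee_rot"]); T=(P-np.array(o["tool_pos"]))@R*1000
b=(im[...,2].astype(int)-im[...,0]>25)&(d>0)&(P[...,2]>.175)&(P[...,2]<.21)&(abs(T[...,1])<25)
print(b.sum(),T[b].min(0).round(1),T[b].max(0).round(1),np.median(T[b],0).round(1))
E
```

```text
t 17.4 tcp [0.5258 0.2507 0.1314] yhead -163.8 j [ 45.  15. -16.  -0. -59. -28.] F [-0.4  0.2  0.4] open 0.703
shift units [-0.03 -0.01 -0.05] turn units [ 0.04 -0.02 -0.02]
4765 [-25.6  -5.4 -70. ] [ 44.6   6.7 -42.2] [ 24.    0.6 -67.5]
```

```bash
python3 -m creep '[[[1,0,0,0,0,0,0],[1,0,0,0,0,0,0],[1,0,0,0,0,0,0],[1,0,0,0,0,0,0],[1,0,0,0,0,0,0]]]'
```

```text
time_s: 18.08
tool_pos: [0.5264, 0.2515, 0.1333]
ee_rot: [[0.278, -0.961, 0.0], [-0.961, -0.278, 0.0], [-0.0, -0.0, -1.0]]
wrist_force: [-0.4, 0.1, -0.3]
opening: 0.196
grasp_force: 0.0
```

```bash
python3 -m creep '[[[1,0,0,0,0,0,0],[1,0,0,0,0,0,0],[1,0,0,-0.3,0,0,0],[1,0,0,-0.6,0,0,0],[1,0,0,-0.8,0,0,0]]]'
```

```text
time_s: 18.7
tool_pos: [0.5258, 0.251, 0.1844]
ee_rot: [[0.278, -0.961, -0.002], [-0.961, -0.278, -0.001], [0.001, 0.002, -1.0]]
wrist_force: [0.7, 0.0, -2.5]
opening: 0.135
grasp_force: 30.0
```

```bash
python3 -m creep '[[[1,0.2,0.15,-0.5,0,0,0.2],[1,0.6,0.4,-0.36,0,0,0.4],[1,0.78,0.5,0,0,0,0.4],[1,0.8,0.45,0,0,0,0.4],[1,0.8,0.4,0,0,0,0.4]]]' >/dev/null;python3 plan.py .421 -.0865 .208 176.9;  python3 -m creep '[[[1,0.85,0.4,0,0,0,0.4],[1,0.85,0.35,0,0,0,0.4],[1,0.85,0.3,0,0,0,0.4],[1,0.85,0.3,0,0,0,0.4],[1,0.85,0.3,0,0,0,0.4]]]' >/dev/null;python3 plan.py .421 -.0865 .208 176.9
```

```text
t 19.32 tcp [0.4899 0.1439 0.2098] yhead -173.0 j [ 38.   4. -19.  -0. -67. -31.] F [ 0.3 -0.6 -2.8] open 0.135
shift units [7.34 3.21 0.06] turn units [ 0.   -0.    2.02]
t 19.95 tcp [0.4479 0.0141 0.21  ] yhead 177.0 j [ 27.  -2. -25.   0. -67. -30.] F [-0.5  0.1 -1.8] open 0.134
shift units [3.4  0.72 0.07] turn units [-0.    0.    0.02]
```

```bash
python3 -m creep '[[[1,0.5,0.5,0,0,0,0],[1,0.8,0.22,0,0,0,0],[1,0.8,0,0,0,0,0],[1,0.8,0,0,0,0,0],[1,0.5,0,0,0,0,0]]]' >/dev/null; python3 -m creep '[[[1,0,0,0,0,0,0]]]' >/dev/null;python3 plan.py .421 -.0865 .208 176.9
python3 - <<'E'
from h import *
m=K("wrist"); im,d=ctrl.grab_frame("wrist"); P=cloud("wrist",d,m); o=ctrl.get_obs(); R=np.array(o["ee_rot"]); T=(P-np.array(o["tool_pos"]))@R*1000
cv2.imwrite("pics/w4.png",im)
b=(im[...,2].astype(int)-im[...,0]>25)&(d>0)&(abs(T[...,1])<25)&(T[...,2]<-40)
print("plate top in tool",b.sum(),np.percentile(T[b],[2,50,98],axis=0).round(1))
H=np.array([.611,-.096]); q=P[...,:2]-H
M=(d>0)&(P[...,2]>.2)&(P[...,2]<.212)&(P[...,0]<.56)&(P[...,0]>.46)&(abs(q[...,1])<.05)
Q=P[M]; print("bar",len(Q),cv2.minAreaRect((Q[:,:2]*1000).astype(np.float32)) if len(Q)>9 else "",np.median(Q[:,2]))
s,d=ctrl.grab_frame("side"); P=cloud("side",d)
u,v=proj("side",[.45,-.09,.2])[0].astype(int); cv2.imwrite("pics/s4.png",cv2.resize(s[v-60:v+60,u-80:u+80],(800,600),interpolation=cv2.INTER_CUBIC))
E
```

```text
t 20.7 tcp [ 0.4215 -0.0857  0.2099] yhead 177.0 j [ 15.  -4. -27.  -0. -67. -18.] F [ 0.6 -0.1 -2.5] open 0.133
shift units [0.03 0.01 0.06] turn units [0.   0.   0.03]
plate top in tool 9272 [[ -21.8  -22.  -125.8]
 [  23.9    1.3  -68.4]
 [  44.9   22.9  -50. ]]
bar 3741 ((510.30975341796875, -91.83897399902344), (12.080254554748535, 100.06375885009766), 86.72534942626953) 0.2072514809266198
```

View pics/s4.png

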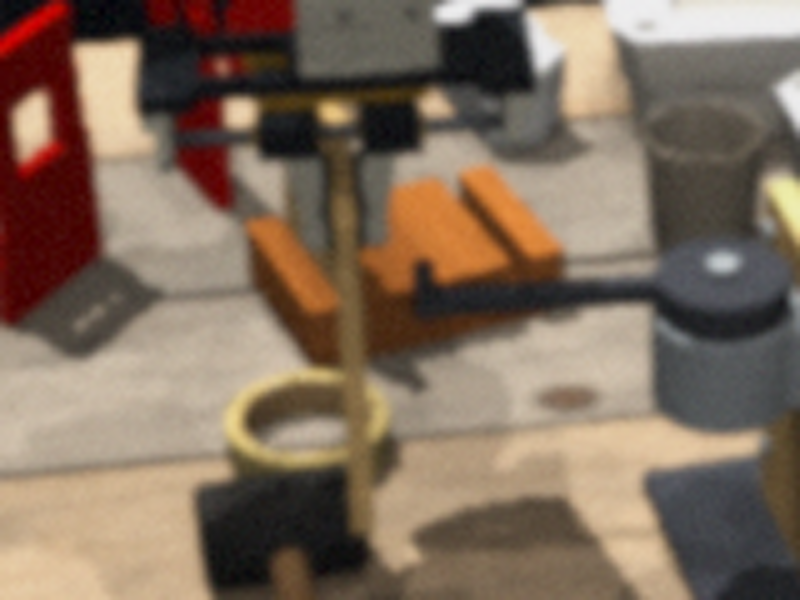

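View pics/w4.png

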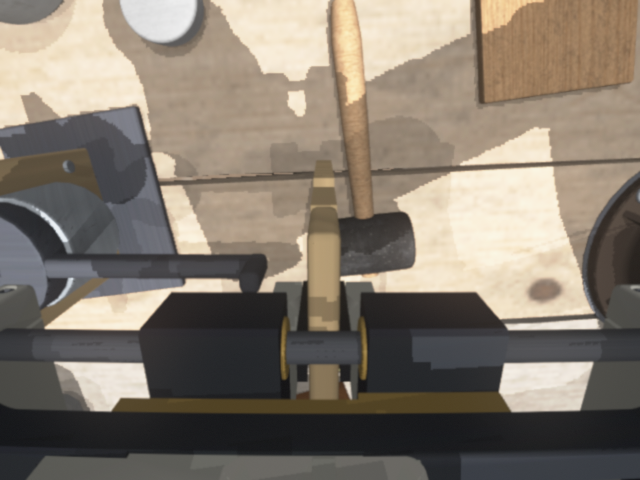

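The plate hangs upright, just outside the hook tip (side crop (430,280)). The eye spans z 0.188 to 0.234, and the hook end spans 0.193 to 0.224. I'll drop it 3 mm and thread it along the bar.

```bash
python3 -m creep '[[[1,0.03,0,0.11,0,0,0],[1,0,-0.5,0,0,0,0],[1,0,-0.5,0,0,0,0]]]' >/dev/null; python3 plan.py 5 && python3 -m creep '[[[1,0,-0.5,0,0,0,0],[1,0,-0.5,0,0,0,0]]]' >/dev/null; python3 plan.py 5 && python3 -m creep '[[[1,0,-0.5,0,0,0,0],[1,0,-0.5,0,0,0,0],[1,0,0,0,0,0,0]]]' >/dev/null; python3 plan.py .511 -.0918 .185 176.8; python3 bar.py wrist
```

```text
[ 0.4532 -0.0871  0.2068] [-0.2  0.9 -2.1]
[ 0.4831 -0.0889  0.2064] [-0.2  0.5 -2. ]
t 21.8 tcp [ 0.5128 -0.0904  0.2062] yhead 177.1 j [ 12.   6. -18.   0. -67. -14.] F [-0.7 -0.3 -2.5] open 0.139
shift units [0.05 0.06 0.71] turn units [ 0.01 -0.    0.07]
wrist n 3745 best bin 88 1727
line dir ang from +y -93.0 pt [514.3 -94.1] z [0.201  0.2072 0.2083] span r [0.052 0.143]
```

```bash
python3 -m creep '[[[1,0.05,0,0.3,0,0,0],[1,0,0,0.25,0,0,0],[1,0,0,0,0,0,0]]]' |grep -E 'pos|force'; python3 -m creep '[[[1,0,0,0.1,0,0,0],[1,0,0,0,0,0,0]]]' |grep -E 'pos|force'; python3 -c "
from bench import ctrl;import sys;sys.exit(int(ctrl.get_obs()['wrist_force'][2]>-1))" && python3 -m creep '[[[1,0,0,0.07,0,0,0],[1,0,0,0,0,0,0]]]' |grep -E 'pos|force'
```

```text
tool_pos: [0.5108, -0.0919, 0.1893]
wrist_force: [-0.9, 1.2, -2.7]
grasp_force: 30.0
tool_pos: [0.5116, -0.0918, 0.1871]
wrist_force: [-0.3, 0.5, -1.2]
grasp_force: 30.0
tool_pos: [0.5116, -0.0918, 0.185]
wrist_force: [-0.2, -0.5, -2.3]
grasp_force: 30.0
```

```bash
ck(){ python3 -c "
from bench import ctrl;import sys;sys.exit(int(ctrl.get_obs()['wrist_force'][2]>-0.6))"; }; python3 -m creep '[[[1,0,0,0.05,0,0,0],[1,0,0,0,0,0,0]]]' |grep -E 'pos|wrist_f'; ck && python3 -m creep '[[[1,0,0,0.05,0,0,0],[1,0,0,0,0,0,0]]]' |grep -E 'pos|wrist_f'; ck && python3 -m creep '[[[1,0,0,0.05,0,0,0],[1,0,0,0,0,0,0]]]' |grep -E 'pos|wrist_f'
python3 - <<'E'
from h import *
m=K("wrist"); im,d=ctrl.grab_frame("wrist"); P=cloud("wrist",d,m)
b=(im[...,2].astype(int)-im[...,0]>25)&(d>0)&(P[...,2]>.235)&(P[...,2]<.27)&(abs(P[...,0]-.511)<.02)
print("plate top z",np.percentile(P[b][:,2],[5,50,95]).round(4))
E
```

```text
tool_pos: [0.5118, -0.0918, 0.1836]
wrist_force: [0.2, 0.5, -1.0]
tool_pos: [0.5118, -0.0919, 0.1825]
wrist_force: [-2.0, 0.8, 2.9]
plate top z [0.2446 0.2496 0.2508]
```

Contact made: the load is on the bar and the eye top is at about 0.2065. I'll open partway so the fingers don't touch the upturned end, then lift.

```bash
python3 -m creep '[[[0.6,0,0,0,0,0,0],[0.6,0,0,0,0,0,0],[0.6,0,0,0,0,0,0],[0.6,0,0,0,0,0,0]]]' |grep -E 'pos|force|open'; python3 -m creep '[[[0.6,0,0,-0.2,0,0,0],[0.6,0,0,-0.5,0,0,0],[0.6,0,0,-0.9,0,0,0],[0.6,0,0,-0.9,0,0,0],[0.6,0,0,-0.9,0,0,0]]]' |grep -E 'pos|force|open'
python3 - <<'E'
from h import *
m=K("wrist"); im,d=ctrl.grab_frame("wrist"); P=cloud("wrist",d,m)
b=(im[...,2].astype(int)-im[...,0]>25)&(d>0)&(P[...,2]>.235)&(P[...,2]<.27)&(np.linalg.norm(P[...,:2]-[.511,-.092],axis=2)<.07)
Q=P[b]; print("plate top",np.percentile(Q,[5,50,95],axis=0).round(4).tolist(),cv2.minAreaRect((Q[:,:2]*1000).astype(np.float32)))
im,d=ctrl.grab_frame("side"); u,v=proj("side",[.5,-.09,.2])[0].astype(int); cv2.imwrite("pics/s5.png",cv2.resize(im[v-60:v+60,u-80:u+80],(800,600),interpolation=cv2.INTER_CUBIC))
E
```

```text
tool_pos: [0.5117, -0.0918, 0.182]
wrist_force: [0.2, -0.6, -0.0]
opening: 0.396
grasp_force: 0.0
tool_pos: [0.5118, -0.0919, 0.2863]
wrist_force: [-0.0, 0.9, -0.7]
opening: 0.396
grasp_force: 0.0
plate top [[0.5049, -0.134, 0.2479], [0.5106, -0.0964, 0.2504], [0.5164, -0.0529, 0.2517]] ((510.8893127441406, -91.71271514892578), (89.619873046875, 11.891302108764648), 87.42151641845703)
```

View pics/s5.png

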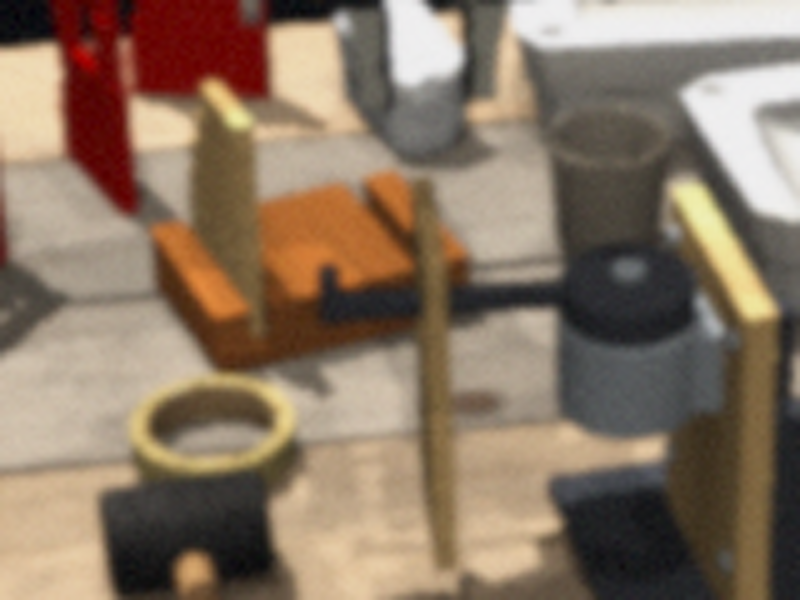

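The template hangs upright on the bar (side crop (430,290)) and the gripper is well clear. I'll let it settle, then hand in.

```bash
python3 -m creep '[[[0.6,0,0,-0.5,0,0,0],[0.6,0,0,0,0,0,0],[0.6,0,0,0,0,0,0],[0.6,0,0,0,0,0,0],[0.6,0,0,0,0,0,0]]]' >/dev/null; python3 -m creep '[[[0.6,0,0,0,0,0,0],[0.6,0,0,0,0,0,0],[0.6,0,0,0,0,0,0],[0.6,0,0,0,0,0,0],[0.6,0,0,0,0,0,0]]]' |grep -E 'time|pos'; python3 -c "
from bench import ctrl; print(ctrl.hand_in())"
```

```text
time_s: 25.75
tool_pos: [0.5117, -0.0918, 0.2991]
the job is handed in; nothing more can be done
None
```

The hook is swung out, dropped and locked; the eye template hangs upright on it with the gripper clear, and I handed the job in at about 26 s (no verdict came back).

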